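Wind the store's bell timer and set fifteen minutes

TASK

The reels in the blue tote need fifteen minutes to come to room temperature before they are counted. On the blue timer, twist the dial clockwise clearly past its red top mark so that the bell is wound, then turn it back to 15 minutes and let go. Leave the yellow timer's setting and everything else on the bench as they are.

Things in the scene. Friction and masses are not known exactly. Their poses are not given: they have to be found in the camera images.
- blue_timer: wind-up bell timer, blue body 200 x 150 mm, 45 mm high, screwed down by a steel foot 190 x 166 mm. Origin on the bench under the dial's axis; x towards its steel bell (centre at x = 98 mm, radius 23, top 75 mm above bench); body spans x -75 to 125, y -75 to 75 mm. White round scale on top, a tick each minute, no figures.
- blue_dial (a joint): dial of the blue timer; turn in rad: 0 at the 0-minute tick, growing clockwise seen from above, 0.1047 (6 degrees) a minute: 5 min 0.524, 10 min 1.047, 15 min 1.571, 20 min 2.094, 25 min (red top mark) 2.618. Hard stops at 0 and 3.002. No spring: light steady drag (about 0.1 N m), stays where it is left.
- blue_grip (a point): on the blue dial's axis, 78 mm above the bench, the height to grip. The dial is an upright black bar 16 mm thick, 78 long, 40 tall (top 94 mm above the bench), centred within 1 mm, on a grey disc of radius 30 mm (top 54 mm above the bench). Frame turns with the dial: x along the bar to the pointer end (white stripe on that half, white-topped nose to 48 mm), y across the bar, z up.
- blue_mark15 (a point): middle of the 15-minute tick, a long black one: seen from above, 15 degrees clockwise of body x; ticks run 0 to 25 clockwise, long ones every 5 minutes, the 0 tick 75 degrees anticlockwise of body x; it lies on the white scale plate (radius 70 mm) on the timer's top, 56 mm from the dial's axis, 46 mm above the bench.
- blue_mark25 (a point): middle of the broad red tick, the 25-minute top mark and last of the scale: seen from above, 75 degrees clockwise of body x; it lies on the white scale plate (radius 70 mm) on the timer's top, 56 mm from the dial's axis, 46 mm above the bench.
- yellow_timer: wind-up bell timer, yellow body 200 x 150 mm, 45 mm high, screwed down by a steel foot 190 x 166 mm. Origin on the bench under the dial's axis; x towards its steel bell (centre at x = 98 mm, radius 23, top 75 mm above bench); body spans x -75 to 125, y -75 to 75 mm. Built like the blue one; it times another job.
- yellow_tip (a point): end of the pointer nose of the yellow timer's dial, 48 mm from its axis, 60 mm above the bench. That dial is built like the blue one and turns as easily.
- tape_roll: loose roll of tan tape standing flat, outer diameter 90, height 48 mm; origin at the centre of its underside.
- reel: loose blue component reel lying flat, diameter 180, 14 mm thick; origin at the centre of its underside.
- carton_a: loose closed cardboard carton 120 (x) x 160 (y) x 80 mm high; origin at the centre of its underside.
- carton_b: loose closed cardboard carton 100 (x) x 140 (y) x 60 mm high; origin at the centre of its underside.
- scanner: loose handheld code reader, black handle and yellow head, about 165 (x) x 66 x 42 mm high, lying flat; origin on the bench under its middle, x towards the head.
- tote: blue open tote of reels, fixed beside the timers, 300 x 200 mm; walls 120 mm high, the reels in it stand up to 178 mm; origin at the centre of its underside.
- label_printer: grey label printer, fixed on the right side of the bench, 240 x 200 x 158 mm high; origin at the centre of its underside.

How it is judged:
By the outcome, as a careful person would: the job done as asked, in the order asked, and still so for the second after the job is handed in, with the robot touching nothing.
It also fails if it takes over 51 s, if anything falls off the work surface, if the arm or the gripper's body presses on something with over 40 N, if the wrist force passes 120 N, or if a joint passes its speed limit or range.

ROBOT

A 6-joint arm with a two-finger parallel gripper is mounted at the origin on the work surface. World frame = base frame: x ahead of the robot, y to its left, z up, the work surface at z = 0. Lengths are in m, angles in rad, forces in N, time in s.
With the tool pointing down it reaches from about 0.3 to 0.875 m from the base axis. Payload 6.4 kg.
Tool frame: the origin (TCP) lies at the very end of the fingers, on their centre line; the grasp point (between the pads) lies ctrl.grip_point_offset behind it (ctrl.grip_point_offset is the distance from the TCP to the grasp point, in m); z points along the fingers, x is the direction in which the jaws open and shut, and the axes are right-handed (so a half turn about z gives the same grasp; the last joint's range is limited). The gripper opens to 85 mm and grips with 20 to 120 N. Pads are 22 mm wide; open, the fingers measure 114 mm over their backs; the gripper's body (76 mm by 85 mm) begins 54 mm behind the grasp point. The pads swing forward as they close: fully open they stand 13 mm farther back than shut.
Start: joints at [-1.425, 0.181, 1.607, -0, 1.354, -0.206], TCP at [0.198, -0.54, 0.231] pointing down, gripper open.
Joint ranges: [-2.99, 2.99], [-0.89, 2.07], [0.3, 2.58], [-1.14, 4.28], [0, 2.63], [-3.12, 3.12]. Speed limits (rad/s): [2.57, 2.57, 3.01, 3.14, 3.14, 3.14].

INTERFACE

Orientations are given as a unit quaternion [w, x, y, z].
In Python, from bench import get_obs, viewer, workorder, ctrl gives the robot as it stands. The module is installed in compiled form; this text tells all that it offers.
- The arm moves only by the tool move_arm, never from a script. Its argument "increments" is a list of rows, each an object of numbers: "tx", "ty", "tz": the shift along the tool's x, y, z in m; "turn": the turn about the tool's z in degrees. A call has 1 to 20 rows; each row is the pose to reach, as a shift and turn from the pose commanded when the call began, along the tool's axes at that moment; what a row does not reach only later rows make up. A row lasts 1/12 s, in which the tool goes at most 41.7 mm and 7.16 degrees, less where a joint would pass 70% of its speed; a pose out of reach is approached as far as the arm can. A call with a gripper value outside its range is refused whole. "gripper" is the opening, from 0 (shut) to 1 (fully open), set as the call begins (left out, the last holds). The fingers move at their own pace and stop on an object; the grip force is fixed at half the most. Time passes only in rows, so rows that repeat a pose let the fingers close. It gives the time, the measured TCP pose, the force and the opening at its end, in the units of the state.
- get_obs(): the state, without advancing time (a new reading comes with each control period).
- viewer.camera(name): name is "scene" or "top" or "wrist"; returns (picture, depth): 384x512x3 uint8, red, green, blue; 384x512 float32, m along the optical axis (not along the pixel's ray), 0 where there is no reading.
- viewer.get_calibration(name): a dict with "intrinsics" (3x3 intrinsics, pixels), "k1" (the pictures are not rectified: a ray, as slopes to the right and down, at radius r is drawn at 1 + k1 r^2 times it, then the intrinsics apply), "origin" and "attitude" of the camera in the world. Camera axes: x right, y up, looking along -z (the intrinsics and any distortion apply to the point x, -y, -z); pixel columns grow to the right and rows downward; lengths in m; the calibration is good to about 2 mm. A picture is of the moment at which its call begins: read the wrist's pose just before it. get_calibration takes no time and is no camera call; for the wrist camera it gives the pose at the moment of the call.
- workorder.hand_in(): hands the job in, once; it reports no verdict.
The state is a dict: "time_s": time; "q": joint angles; "dq": joint speeds; "joint_efforts": joint torques, N m; "eef_pos": TCP position; "eef_rot": TCP orientation; "wrist_force": force on the tool from outside, world axes, zero at the start; "torque": the same for the moment, N m; "opening": opening from 0.0 (shut) to 1.0 (fully open).
Only numpy, scipy, OpenCV 4.12 (cv2) and the standard library are available. Lean on these libraries where they do the work, as an engineer would, in place of code of your own. Each camera call takes 0.05 s, during which the arm holds its last target.

## Working session

There is one attempt and no reset: what is moved stays moved. The work goes in short steps, Python scripts to look and compute and a tool call to move; the robot and the scene stay as the last step left them, time stands still between calls to the robot, and variables do not carry over. Pictures are saved under pics/ and viewed, and the job is handed in when it is done.

Besides the shell and the picture viewer there is one more tool, called after "Request:" in YAML: its name, and indented under it one key for each argument. move_arm: Moves the arm, as the interface text tells. Its arguments: {"type":"object","properties":{"increments":{"type":"array"},"gripper":{"type":"number"}},"required":["increments"]}

```bash
mkdir -p pics; cat > h.py <<'E'
import numpy as np,cv2
from bench import get_obs, viewer, workorder, ctrl
def snap(n,f):
    c=viewer.get_calibration(n); p,d=viewer.camera(n)
    cv2.imwrite('pics/'+f,p[:,:,::-1]); return p,d,c
def R(c):
    a=np.array(c['attitude'],float)
    if a.shape==(3,3): return a
    w,x,y,z=a
    from scipy.spatial.transform import Rotation as Ro
    return Ro.from_quat([x,y,z,w]).as_matrix()
def ray(c,u,v):
    K=np.array(c['intrinsics']); pt=np.array([[[u,v]]],float)
    q=cv2.undistortPoints(pt,K,np.array([c['k1'],0,0,0.]))[0,0]
    return np.array(c['origin']),R(c)@np.array([q[0],-q[1],-1])
def onz(c,u,v,z):
    o,r=ray(c,u,v); return o+r*(z-o[2])/r[2]
def proj(c,P):
    p=R(c).T@(np.array(P)-np.array(c['origin'])); x,y=p[0]/-p[2],-p[1]/-p[2]
    s=1+c['k1']*(x*x+y*y); K=np.array(c['intrinsics']); return K[0,0]*x*s+K[0,2],K[1,1]*y*s+K[1,2]
E
python3 - <<'E'
from h import *
print(get_obs(), ctrl.grip_point_offset)
for n in ['top','scene','wrist']:
    p,d,c=snap(n,n+'0.png'); print(n,c)
    np.savez('pics/'+n+'0.npz',p=p,d=d)
E
```

```text
{'time_s': 0.0, 'q': array([-1.42529712e+00,  1.81547651e-01,  1.60804206e+00, -9.11999285e-06,
        1.35379531e+00, -2.06328147e-01]), 'dq': array([ 4.36403532e-04, -1.35158640e-03, -1.52667704e-03,  1.31184630e-03,
       -1.12825638e-04, -4.52841866e-05]), 'joint_efforts': array([-6.73291433e-04, -4.44880593e+01, -3.51325929e+01, -3.93633463e-04,
        9.18239239e-03, -1.31121806e-05]), 'eef_pos': array([ 0.19806711, -0.53920309,  0.23036398]), 'eef_rot': array([-6.49624113e-04,  8.19943465e-01, -5.72443806e-01, -6.17376316e-04]), 'wrist_force': array([ 0.39561334, -0.48813078,  0.0873707 ]), 'torque': array([ 0.04302072, -0.0047979 ,  0.00474949]), 'opening': 1.0002951008533714} 0.0187
top {'intrinsics': array([[430.11416845,   0.        , 257.27058172],
       [  0.        , 430.11416845, 194.44194674],
       [  0.        ,   0.        ,   1.        ]]), 'k1': -0.04870058825493312, 'origin': array([ 0.2176889 , -0.0278504 ,  1.80176616]), 'attitude': array([-0.69673484, -0.07261672,  0.06163209,  0.7109774 ])}
scene {'intrinsics': array([[403.66360846,   0.        , 255.54094756],
       [  0.        , 403.66360846, 189.28763375],
       [  0.        ,   0.        ,   1.        ]]), 'k1': -0.11034033282938666, 'origin': array([1.52720672, 0.59107121, 0.95021363]), 'attitude': array([0.42490087, 0.2158431 , 0.37978865, 0.79286291])}
wrist {'intrinsics': array([[333.91221315,   0.        , 252.94051678],
       [  0.        , 333.91221315, 189.84519141],
       [  0.        ,   0.        ,   1.        ]]), 'k1': -0.09403829703277626, 'origin': array([ 0.27096188, -0.51350371,  0.37412801]), 'attitude': array([ 0.81001949, -0.12660337,  0.08912652, -0.56559392])}
```

View pics/top0.png

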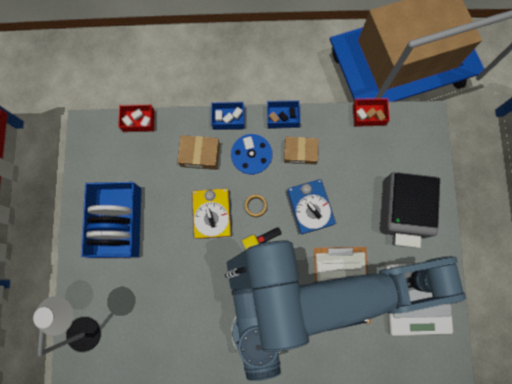

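View pics/scene0.png

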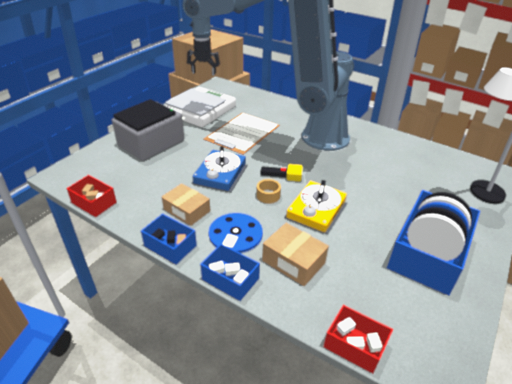

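View pics/wrist0.png

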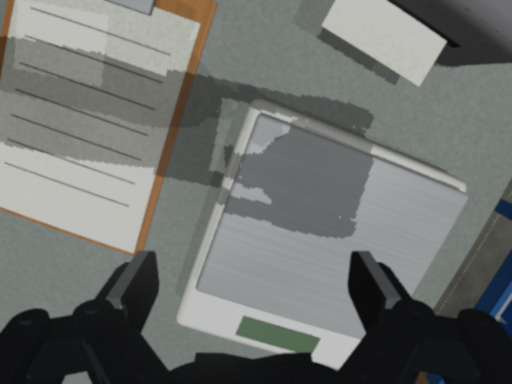

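```bash
python3 - <<'E'
from h import *
z=np.load('pics/top0.npz');p=z['p']
c=viewer.get_calibration('top')
cr=p[165:250,180:350]; cv2.imwrite('pics/topz.png',cv2.resize(cr,None,fx=4.7,fy=4.7,interpolation=cv2.INTER_CUBIC)[:,:,::-1])
hsv=cv2.cvtColor(p,cv2.COLOR_RGB2HSV)
w=((hsv[:,:,1]<50)&(hsv[:,:,2]>150)).astype(np.uint8)
n,l,s,ce=cv2.connectedComponentsWithStats(w[:])
for i in range(1,n):
    x,y,ww,hh,a=s[i]
    if 180<x<350 and 165<y<250 and a>20: print(s[i],ce[i],onz(c,x+ww/2-.5,y+hh/2-.5,.046))
b=((hsv[:,:,0]>100)&(hsv[:,:,0]<125)&(hsv[:,:,1]>120)&(hsv[:,:,2]>60)).astype(np.uint8); m=np.zeros_like(b); m[170:245,280:345]=b[170:245,280:345]
cs,_=cv2.findContours(m,cv2.RETR_EXTERNAL,cv2.CHAIN_APPROX_NONE); k=max(cs,key=cv2.contourArea)
r=cv2.minAreaRect(k); print(r); print([onz(c,*q,.045) for q in cv2.boxPoints(r)])
E
```

```text
[296 195  35  34 725] [312.75034483 211.62344828] [ 0.47931684 -0.23189349  0.046     ]
[195 203  33  33 678] [210.64306785 218.93510324] [0.45700086 0.18905891 0.046     ]
[316 249  49  23 848] [338.94221698 260.06367925] [ 0.27910475 -0.33259042  0.046     ]
((297.6499938964844, 197.9499969482422), (24.349536895751953, 15.811387062072754), 71.56505584716797)
[array([ 0.57696054, -0.12497325,  0.045     ]), array([ 0.59687839, -0.18821167,  0.045     ]), array([ 0.4986006 , -0.21629877,  0.045     ]), array([ 0.4790767 , -0.15366091,  0.045     ])]
```

View pics/topz.png

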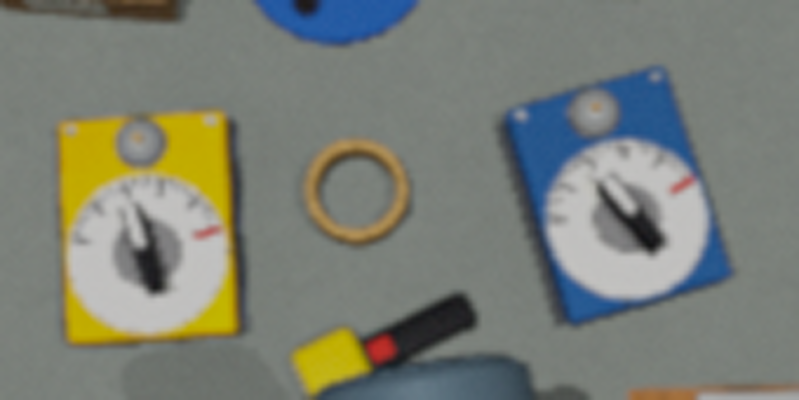

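```bash
cat >> h.py <<'E'
from scipy.spatial.transform import Rotation as Ro
def tool(o=None):
    o=o or get_obs(); q=o['eef_rot']; return o['eef_pos'],Ro.from_quat([q[1],q[2],q[3],q[0]]).as_matrix()
def delta(P):
    p,r=tool(); return r.T@(np.array(P)-p)
E
python3 - <<'E'
from h import *
p,r=tool();print(p,r)
c=viewer.get_calibration('wrist')
co=r.T@(np.array(c['origin'])-p); print('cam in tool',co,'axis',r.T@R(c)@[0,0,-1])
print('pix of tcp',proj(c,p))
o,d=ray(c,253,150); g=o+d*(.06-o[2])/d[2]; print('point seen at z.06 in tool',r.T@(g-p))
# target TCP pos: yaw -54
y=np.radians(-54);x=np.array([np.cos(y),np.sin(y),0]);z=np.array([0,0,-1]);yy=np.cross(z,x)
off=r.T@(g-p)
T=np.array([.479,-.232,.231])-yy*off[1]; print(T, delta(T))
E
```

```text
[ 0.19808855 -0.53935449  0.23058683] [[ 3.44566343e-01 -9.38761949e-01 -1.97683129e-04]
 [-9.38761071e-01 -3.44566297e-01  1.31076879e-03]
 [-1.29861481e-03 -2.66069583e-04 -9.99999121e-01]]
cam in tool [ 0.00070106 -0.07734671 -0.14363491] axis [2.49444488e-04 3.06219029e-01 9.51961052e-01]
pix of tcp (np.float64(251.4248422118109), np.float64(251.35803514705026))
point seen at z.06 in tool [ 0.00085057 -0.01616722  0.17059018]
[ 0.46592045 -0.24150285  0.231     ] [-1.87326199e-01 -3.54060135e-01 -7.57023142e-05]
```

Request:
move_arm:
  increments:
    - {"tx":-0.02,"ty":-0.035,"turn":-2}
    - {"tx":-0.04,"ty":-0.07,"turn":-4}
    - {"tx":-0.06,"ty":-0.105,"turn":-6}
    - {"tx":-0.08,"ty":-0.14,"turn":-8}
    - {"tx":-0.1,"ty":-0.175,"turn":-10}
    - {"tx":-0.12,"ty":-0.21,"turn":-12}
    - {"tx":-0.14,"ty":-0.245,"turn":-14}
    - {"tx":-0.16,"ty":-0.28,"turn":-16}
    - {"tx":-0.175,"ty":-0.31,"turn":-16}
    - {"tx":-0.185,"ty":-0.335,"turn":-16}
    - {"tx":-0.187,"ty":-0.35,"turn":-16}
    - {"tx":-0.187,"ty":-0.354,"turn":-16}
    - {"tx":-0.187,"ty":-0.354,"turn":-16}
    - {"tx":-0.187,"ty":-0.354,"turn":-16}
    - {"tx":-0.187,"ty":-0.354,"turn":-16}

```text
validation failed for argument at $.in...
```

```bash
python3 - <<'E'
from h import *
o=get_obs();print(o['time_s'],o['eef_pos'],o['q'],o['dq'].round(3))
p,d,c=snap('wrist','w1.png'); np.savez('pics/w1.npz',p=p,d=d)
import pickle; pickle.dump(c,open('pics/w1.pkl','wb'))
print(proj(c,[.479,-.232,.046]))
E
```

```text
0.15 [ 0.19808855 -0.53935449  0.23058683] [-1.42530033e+00  1.81361276e-01  1.60779773e+00 -5.68842155e-06
  1.35375922e+00 -2.06279709e-01] [-0.    -0.001 -0.004 -0.001 -0.001 -0.   ]
(np.float64(63.15387236468328), np.float64(-183.75164374507102))
```

View pics/w1.png

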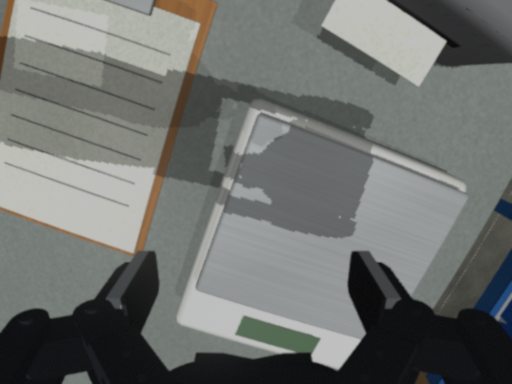

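The move was refused and the picture is unchanged. I'll give all four keys in every row and try again.

Request:
move_arm:
  increments:
    - {"tx":-0.02,"ty":-0.035,"tz":0,"turn":-2}
    - {"tx":-0.04,"ty":-0.07,"tz":0,"turn":-4}
    - {"tx":-0.06,"ty":-0.105,"tz":0,"turn":-6}
    - {"tx":-0.08,"ty":-0.14,"tz":0,"turn":-8}
    - {"tx":-0.1,"ty":-0.175,"tz":0,"turn":-10}
    - {"tx":-0.12,"ty":-0.21,"tz":0,"turn":-12}
    - {"tx":-0.14,"ty":-0.245,"tz":0,"turn":-14}
    - {"tx":-0.16,"ty":-0.28,"tz":0,"turn":-16}
    - {"tx":-0.175,"ty":-0.31,"tz":0,"turn":-16}
    - {"tx":-0.185,"ty":-0.335,"tz":0,"turn":-16}
    - {"tx":-0.187,"ty":-0.35,"tz":0,"turn":-16}
    - {"tx":-0.187,"ty":-0.354,"tz":0,"turn":-16}
    - {"tx":-0.187,"ty":-0.354,"tz":0,"turn":-16}
    - {"tx":-0.187,"ty":-0.354,"tz":0,"turn":-16}
    - {"tx":-0.187,"ty":-0.354,"tz":0,"turn":-16}

```text
time_s: 1.45
eef_pos: [0.4652, -0.243, 0.2311]
eef_rot: [0.0, 0.891, -0.453, -0.0]
wrist_force: [0.2, 0.3, -0.2]
opening: 0.999
```

```bash
python3 - <<'E'
from h import *
o=get_obs();print(o['time_s'],o['eef_pos'],o['q'],o['dq'].round(3))
p,d,c=snap('wrist','w2.png'); np.savez('pics/w2.npz',p=p,d=d)
import pickle; pickle.dump(c,open('pics/w2.pkl','wb'))
print(proj(c,[.479,-.232,.046]))
E
```

```text
1.45 [ 0.46523746 -0.24299448  0.2311    ] [-7.07467853e-01  6.90046398e-02  1.73182136e+00 -3.70668939e-04
  1.34125955e+00  2.33553416e-01] [-0.007 -0.004  0.     0.001 -0.002  0.003]
(np.float64(251.78016181672018), np.float64(145.51595106450208))
```

View pics/w2.png

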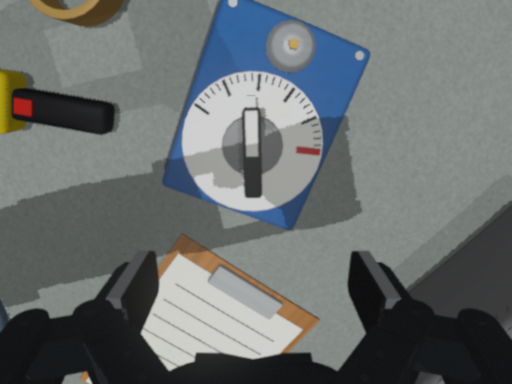

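The picture shows the blue timer: the dial axis near (252,143), the red mark at (308,151), the bell at (291,45), and the pointer nose pointing up at (252,98).

```bash
cat > meas.py <<'E'
from h import *
def meas(p,c,verbose=True):
    hsv=cv2.cvtColor(p,cv2.COLOR_RGB2HSV)
    H,S,V=[hsv[:,:,i].astype(int) for i in range(3)]
    red=(((H<8)|(H>172))&(S>120)&(V>80)).astype(np.uint8)
    n,l,s,ce=cv2.connectedComponentsWithStats(red)
    return red,s,ce
E
python3 - <<'E'
from meas import *
import pickle
p=np.load('pics/w2.npz')['p'];c=pickle.load(open('pics/w2.pkl','rb'))
red,s,ce=meas(p,c)
for a,b in zip(s[1:],ce[1:]):
    if a[4]>30: print('red',a,b,onz(c,*b,.046))
hsv=cv2.cvtColor(p,cv2.COLOR_RGB2HSV);S=hsv[:,:,1];V=hsv[:,:,2]
# scale plate: non-blue region inside the blue body: contour of blue mask's hole
b=((hsv[:,:,0]>95)&(hsv[:,:,0]<130)&(S>110)).astype(np.uint8)
cs,h=cv2.findContours(b,cv2.RETR_CCOMP,cv2.CHAIN_APPROX_NONE)
for k,hh in zip(cs,h[0]):
    a=cv2.contourArea(k)
    if a>5000:
        # world pts
        z=.046 if hh[3]>=0 else .045
        W=np.array([onz(c,*q[0],z)[:2] for q in k])
        if hh[3]>=0:
            x0=np.linalg.lstsq(np.c_[2*W,np.ones(len(W))],(W**2).sum(1),rcond=None)[0]
            r=np.hypot(*(W-x0[:2]).T); print('circle',x0[:2],r.mean(),r.std(),np.sqrt(x0[2]+x0[0]**2+x0[1]**2))
        rr=cv2.minAreaRect((W*1000).astype(np.float32)); print('rect',hh[3],rr)
E
```

```text
red [ 13  97  20  20 327] [ 22.25993884 106.44342508] [ 0.37657907 -0.01960025  0.046     ]
red [297 148  22   6 104] [307.59615385 150.5       ] [ 0.50788512 -0.28000936  0.046     ]
rect -1 ((504.3569030761719, -224.2867889404297), (195.97689819335938, 146.7917022705078), 15.074030876159668)
```

```bash
python3 - <<'E'
from h import *
p=np.load('pics/w2.npz')['p']
cv2.imwrite('pics/w2z.png',cv2.resize(p[60:220,170:340],None,fx=3.7,fy=3.7,interpolation=cv2.INTER_CUBIC)[:,:,::-1])
E
```

```text
(no output)
```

View pics/w2z.png

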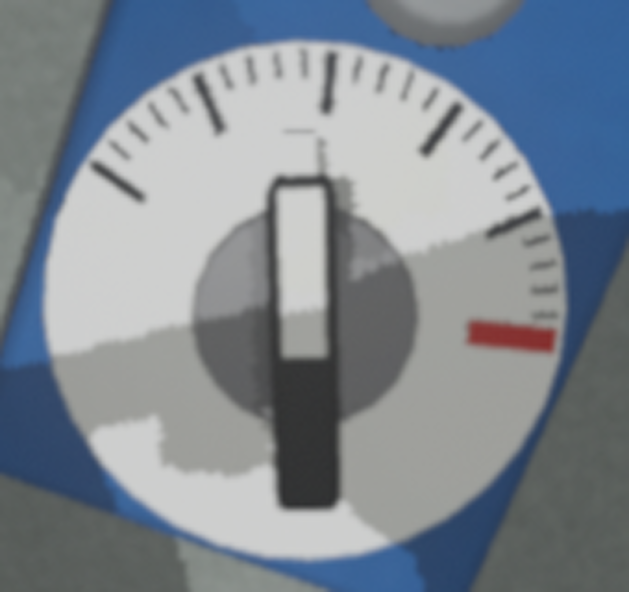

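```bash
python3 - <<'E'
from meas import *
import pickle
c=pickle.load(open('pics/w2.pkl','rb'))
f=lambda x,y,z:onz(c,170+(x+.5)/3.7-.5,60+(y+.5)/3.7-.5,z)
a,b=f(301,180,.094),f(309,507,.094); print(a,b,(a+b)/2,np.degrees(np.arctan2(*(a-b)[1::-1])),np.hypot(*(a-b)[:2]))
L=f(274,300,.094),f(336,300,.094);print('w',np.hypot(*(L[0]-L[1])[:2]),(L[0]+L[1])/2)
a,b=f(302,188,.094),f(303,357,.094); print(a,b,np.degrees(np.arctan2(*(a-b)[1::-1])))
n=f(299,131,.06);print('nose',n,np.degrees(np.arctan2(n[1]+.2312,n[0]-.480)),np.hypot(n[1]+.2312,n[0]-.48))
for x,y in [(118,182),(208,104),(330,82),(440,130),(515,224)]:
    t=f(x,y,.046)-[.480,-.2312,0];print(np.degrees(np.arctan2(t[1],t[0]))-15, np.hypot(*t[:2]))
p,r=tool();print(np.degrees(np.arctan2(r[1,0],r[0,0])))
print(delta([.480,-.2312,.0593]))
E
```

```text
[ 0.51085227 -0.20823932  0.094     ] [ 0.44975386 -0.25496875  0.094     ] [ 0.48030306 -0.23160404  0.094     ] 37.40957299981739 0.07691980378030175
w 0.01415782812428943 [ 0.48960718 -0.22479369  0.094     ]
[ 0.50956317 -0.2094508   0.094     ] [ 0.47859766 -0.23222964  0.094     ] 36.33894399461271
nose [ 0.51814304 -0.20209262  0.06      ] 37.347656171462916 0.047980529503476144
75.46776764685947 0.05961597779942274
45.3590919164127 0.059611815119968097
14.607924311902583 0.06013438258065916
-15.280628771521107 0.059418677597958616
-45.75499335331668 0.06060058582002712
-53.93308881947536
[-0.0008401  -0.01901083  0.17186248]
```

Request:
move_arm:
  increments:
    - {"tx":-0.001,"ty":-0.01,"tz":0,"turn":-1}
    - {"tx":-0.001,"ty":-0.019,"tz":0,"turn":-1}
    - {"tx":-0.001,"ty":-0.019,"tz":0.02,"turn":-1}
    - {"tx":-0.001,"ty":-0.019,"tz":0.045,"turn":-1}
    - {"tx":-0.001,"ty":-0.019,"tz":0.07,"turn":-1}
    - {"tx":-0.001,"ty":-0.019,"tz":0.095,"turn":-1}
    - {"tx":-0.001,"ty":-0.019,"tz":0.12,"turn":-1}
    - {"tx":-0.001,"ty":-0.019,"tz":0.14,"turn":-1}
    - {"tx":-0.001,"ty":-0.019,"tz":0.155,"turn":-1}
    - {"tx":-0.001,"ty":-0.019,"tz":0.165,"turn":-1}
    - {"tx":-0.001,"ty":-0.019,"tz":0.171,"turn":-1}
    - {"tx":-0.001,"ty":-0.019,"tz":0.171,"turn":-1}
    - {"tx":-0.001,"ty":-0.019,"tz":0.171,"turn":-1}
    - {"tx":-0.001,"ty":-0.019,"tz":0.171,"turn":-1}

```text
time_s: 2.67
eef_pos: [0.4816, -0.2308, 0.0614]
eef_rot: [0.0, 0.896, -0.445, 0.001]
wrist_force: [0.3, 0.4, -0.7]
opening: 1.004
```

```bash
python3 - <<'E'
from h import *
p,r=tool();print(get_obs()['time_s'],p,np.degrees(np.arctan2(r[1,0],r[0,0])),get_obs()['wrist_force'],get_obs()['q'])
snap('wrist','w3.png')
E
```

```text
2.6667 [ 0.48162464 -0.23079758  0.06142055] -52.843522630820786 [ 0.27119755  0.44706748 -0.674044  ] [-6.69302994e-01  3.10501148e-01  1.83211157e+00  5.58511697e-05
  9.96965203e-01  2.52959660e-01]
```

View pics/w3.png

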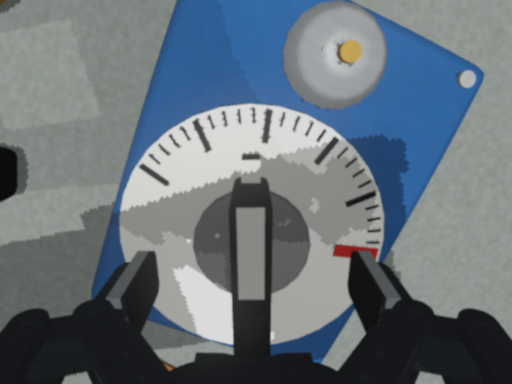

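Request:
move_arm:
  increments:
    - {"tx":0,"ty":0.0015,"tz":0.001,"turn":0}
    - {"tx":0,"ty":0.0015,"tz":0.001,"turn":0}
    - {"tx":0,"ty":0.0015,"tz":0.001,"turn":0}
    - {"tx":0,"ty":0.0015,"tz":0.001,"turn":0}
    - {"tx":0,"ty":0.0015,"tz":0.001,"turn":0}
    - {"tx":0,"ty":0.0015,"tz":0.001,"turn":0}
    - {"tx":0,"ty":0.0015,"tz":0.001,"turn":0}
    - {"tx":0,"ty":0.0015,"tz":0.001,"turn":0}
    - {"tx":0,"ty":0.0015,"tz":0.001,"turn":0}
    - {"tx":0,"ty":0.0015,"tz":0.001,"turn":0}
    - {"tx":0,"ty":0.0015,"tz":0.001,"turn":0}
    - {"tx":0,"ty":0.0015,"tz":0.001,"turn":0}
  gripper: 0

```text
time_s: 3.72
eef_pos: [0.4796, -0.2313, 0.0595]
eef_rot: [0.0, 0.896, -0.445, 0.0]
wrist_force: [-0.8, 0.2, 4.5]
opening: 0.178
```

```bash
python3 - <<'E'
from h import *
o=get_obs();p,r=tool();print(o['time_s'],p,np.degrees(np.arctan2(r[1,0],r[0,0])),o['wrist_force'],o['torque'],o['opening'],o['q'][5])
E
```

```text
3.7167 [ 0.47964377 -0.23125187  0.05946143] -52.843419023743905 [-0.78009303  0.16305389  4.52949569] [0.05816464 0.22902113 0.00711331] 0.17791570477977195 0.25003836042166455
```

Request:
move_arm:
  increments:
    - {"tx":0,"ty":0,"tz":0,"turn":4}
    - {"tx":0,"ty":0,"tz":0,"turn":10}
    - {"tx":0,"ty":0,"tz":0,"turn":16}
    - {"tx":0,"ty":0,"tz":0,"turn":22}
    - {"tx":0,"ty":0,"tz":0,"turn":28}
    - {"tx":0,"ty":0,"tz":0,"turn":34}
    - {"tx":0,"ty":0,"tz":0,"turn":40}
    - {"tx":0,"ty":0,"tz":0,"turn":46}
    - {"tx":0,"ty":0,"tz":0,"turn":52}
    - {"tx":0,"ty":0,"tz":0,"turn":58}
    - {"tx":0,"ty":0,"tz":0,"turn":64}
    - {"tx":0,"ty":0,"tz":0,"turn":70}
    - {"tx":0,"ty":0,"tz":0,"turn":76}
    - {"tx":0,"ty":0,"tz":0,"turn":82}
    - {"tx":0,"ty":0,"tz":0,"turn":88}
    - {"tx":0,"ty":0,"tz":0,"turn":94}
    - {"tx":0,"ty":0,"tz":0,"turn":100}
    - {"tx":0,"ty":0,"tz":0,"turn":105}
    - {"tx":0,"ty":0,"tz":0,"turn":109}
    - {"tx":0,"ty":0,"tz":0,"turn":111}

```text
time_s: 5.38
eef_pos: [0.4803, -0.2291, 0.0595]
eef_rot: [0.001, -0.139, 0.99, 0.001]
wrist_force: [2.9, 8.8, 6.3]
opening: 0.181
```

Request:
move_arm:
  increments:
    - {"tx":0,"ty":0,"tz":0,"turn":0}
    - {"tx":0,"ty":0,"tz":0,"turn":0}
    - {"tx":0,"ty":0,"tz":0,"turn":0}
    - {"tx":0,"ty":0,"tz":0,"turn":0}

```text
time_s: 5.72
eef_pos: [0.4803, -0.2291, 0.0595]
eef_rot: [0.001, -0.14, 0.99, 0.001]
wrist_force: [3.5, 8.8, 6.4]
opening: 0.175
```

```bash
python3 - <<'E'
from h import *
o=get_obs();p,r=tool();print(o['time_s'],p,np.degrees(np.arctan2(r[1,0],r[0,0])),o['wrist_force'],o['torque'],o['opening'],o['q'][5])
snap('wrist','w4.png');snap('top','t4.png')
E
```

```text
5.7167 [ 0.4803418  -0.22912507  0.05946168] -163.85376918196104 [3.54479554 8.79612695 6.37644717] [ 1.32693247 -0.36652404 -0.09675964] 0.175339775254454 2.187520445243949
```

View pics/w4.png

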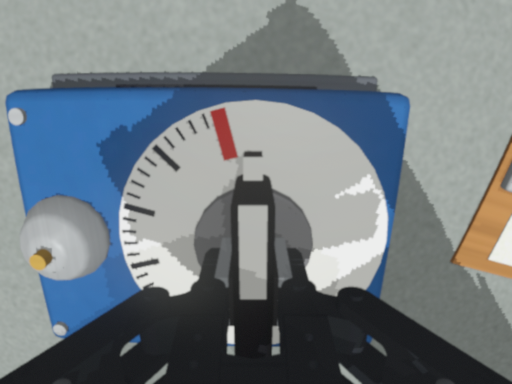

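Picture w4: the pointer nose at (253,155) is about 14° clockwise past the red mark at (224,135), so the bell is wound. Now I turn back by 74°.

Request:
move_arm:
  increments:
    - {"tx":0,"ty":0,"tz":0,"turn":-3}
    - {"tx":0,"ty":0,"tz":0,"turn":-8}
    - {"tx":0,"ty":0,"tz":0,"turn":-13}
    - {"tx":0,"ty":0,"tz":0,"turn":-18}
    - {"tx":0,"ty":0,"tz":0,"turn":-23}
    - {"tx":0,"ty":0,"tz":0,"turn":-28}
    - {"tx":0,"ty":0,"tz":0,"turn":-33}
    - {"tx":0,"ty":0,"tz":0,"turn":-38}
    - {"tx":0,"ty":0,"tz":0,"turn":-43}
    - {"tx":0,"ty":0,"tz":0,"turn":-48}
    - {"tx":0,"ty":0,"tz":0,"turn":-53}
    - {"tx":0,"ty":0,"tz":0,"turn":-58}
    - {"tx":0,"ty":0,"tz":0,"turn":-63}
    - {"tx":0,"ty":0,"tz":0,"turn":-67}
    - {"tx":0,"ty":0,"tz":0,"turn":-70}
    - {"tx":0,"ty":0,"tz":0,"turn":-72}
    - {"tx":0,"ty":0,"tz":0,"turn":-73.5}
    - {"tx":0,"ty":0,"tz":0,"turn":-74}
    - {"tx":0,"ty":0,"tz":0,"turn":-74}
    - {"tx":0,"ty":0,"tz":0,"turn":-74}

```text
time_s: 7.48
eef_pos: [0.4794, -0.2304, 0.0594]
eef_rot: [-0.0, 0.708, -0.706, -0.001]
wrist_force: [-2.8, 3.6, 7.0]
opening: 0.176
```

```bash
python3 - <<'E'
from h import *
o=get_obs();p,r=tool();print(o['time_s'],p,np.degrees(np.arctan2(r[1,0],r[0,0])),o['wrist_force'],o['torque'],o['opening'],o['q'][5])
p,d,c=snap('wrist','w5.png')
for t in (5,10,15,20,25):
  a=np.radians(15+75-6*t);print(t,proj(c,[.480+.056*np.cos(a),-.2312+.056*np.sin(a),.046]))
E
```

```text
7.4833 [ 0.4793726  -0.23040865  0.059445  ] -89.82105513696038 [-2.78213908  3.58615179  7.01403071] [0.52081965 0.3803436  0.0799215 ] 0.17607698341626002 0.8956327087684753
5 (np.float64(154.96604743923513), np.float64(186.72131755170372))
10 (np.float64(193.876274965373), np.float64(145.73437151774306))
15 (np.float64(252.7270730821382), np.float64(129.94368647238036))
20 (np.float64(311.49854012227473), np.float64(146.07544743282233))
25 (np.float64(350.20201259148314), np.float64(187.2901094420677))
```

View pics/w5.png

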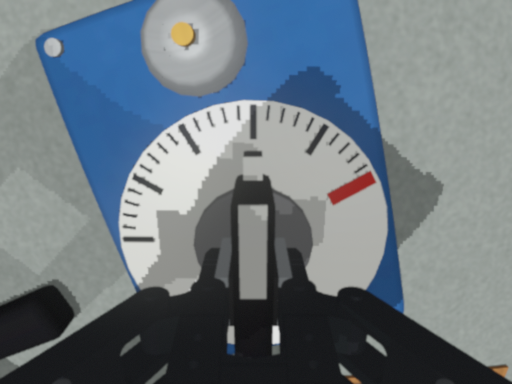

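Picture w5: the nose at (253,155) lines up with the 15-minute tick at (253,122). I'll release now.

Request:
move_arm:
  increments:
    - {"tx":0,"ty":0,"tz":0,"turn":0}
    - {"tx":0,"ty":0,"tz":0,"turn":0}
    - {"tx":0,"ty":0,"tz":0,"turn":0}
    - {"tx":0,"ty":0,"tz":0,"turn":0}
    - {"tx":0,"ty":0,"tz":0,"turn":0}
    - {"tx":0,"ty":0,"tz":0,"turn":0}
    - {"tx":0,"ty":0,"tz":0,"turn":0}
    - {"tx":0,"ty":0,"tz":0,"turn":0}
    - {"tx":0,"ty":0,"tz":0,"turn":0}
    - {"tx":0,"ty":0,"tz":0,"turn":0}
    - {"tx":0,"ty":0,"tz":0,"turn":0}
    - {"tx":0,"ty":0,"tz":0,"turn":0}
  gripper: 1

```text
time_s: 8.53
eef_pos: [0.4796, -0.2312, 0.0593]
eef_rot: [0.0, 0.708, -0.706, -0.0]
wrist_force: [0.2, 0.3, -0.3]
opening: 0.997
```

Request:
move_arm:
  increments:
    - {"tx":0,"ty":0,"tz":-0.01,"turn":0}
    - {"tx":0,"ty":0,"tz":-0.025,"turn":0}
    - {"tx":0,"ty":0,"tz":-0.045,"turn":0}
    - {"tx":0,"ty":0,"tz":-0.065,"turn":0}
    - {"tx":0,"ty":0,"tz":-0.085,"turn":0}
    - {"tx":0,"ty":0.005,"tz":-0.105,"turn":0}
    - {"tx":0,"ty":0.01,"tz":-0.125,"turn":0}
    - {"tx":0,"ty":0.015,"tz":-0.145,"turn":0}
    - {"tx":0,"ty":0.02,"tz":-0.16,"turn":0}
    - {"tx":0,"ty":0.02,"tz":-0.17,"turn":0}
    - {"tx":0,"ty":0.02,"tz":-0.17,"turn":0}
    - {"tx":0,"ty":0.02,"tz":-0.17,"turn":0}

```text
time_s: 9.53
eef_pos: [0.4599, -0.2313, 0.2297]
eef_rot: [-0.0, 0.708, -0.706, 0.001]
wrist_force: [-0.1, -0.5, 0.1]
opening: 1.006
```

```bash
python3 - <<'E'
from h import *
o=get_obs();p,r=tool();print(o['time_s'],p,o['wrist_force'],o['opening'])
p,d,c=snap('wrist','w6.png');np.savez('pics/w6.npz',p=p,d=d)
import pickle; pickle.dump(c,open('pics/w6.pkl','wb'))
u,v=map(int,proj(c,[.48,-.2312,.046]));print(u,v)
v0=max(v-85,0);print(u-85,v0)
cv2.imwrite('pics/w6z.png',cv2.resize(p[v0:v+75,u-85:u+85],None,fx=3.7,fy=3.7,interpolation=cv2.INTER_CUBIC)[:,:,::-1])
p,d,c=snap('top','t6.png');cv2.imwrite('pics/t6z.png',cv2.resize(p[165:250,180:350],None,fx=4.7,fy=4.7,interpolation=cv2.INTER_CUBIC)[:,:,::-1])
E
```

```text
9.5333 [ 0.459906   -0.23132905  0.2297339 ] [-0.0674397  -0.53512708  0.11830179] 1.0055181392054473
251 144
166 59
```

View pics/w6z.png

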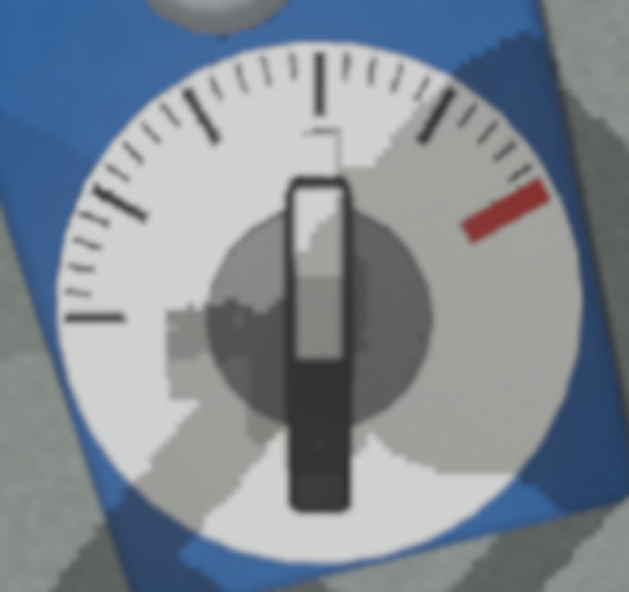

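View pics/t6z.png

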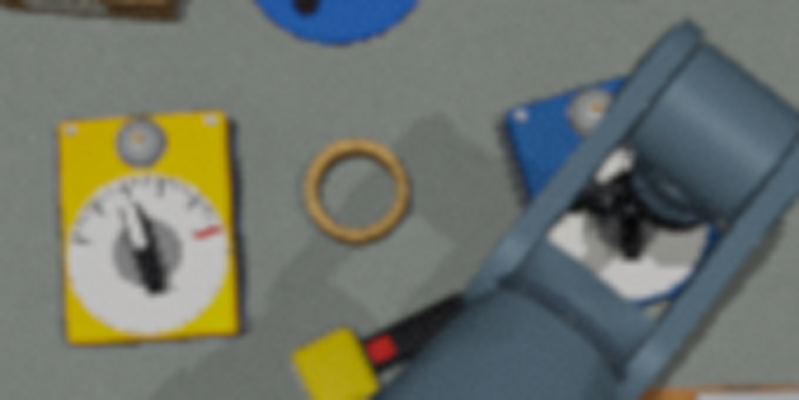

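Picture w6: the bar's centre line and nose at column ~320 lie on the 15-minute tick at column 320. In the top view the yellow timer, tape roll and scanner are as before. I'll hand the job in.

```bash
python3 - <<'E'
from h import *
c=__import__('pickle').load(open('pics/w6.pkl','rb'))
f=lambda x,y,z:onz(c,166+(x+.5)/3.7-.5,59+(y+.5)/3.7-.5,z)
a,b=f(319,180,.094),f(320,510,.094);t=f(320,85,.046)-[.48,-.2312,0]
print('bar yaw',np.degrees(np.arctan2(*(a-b)[1::-1])),'tick yaw',np.degrees(np.arctan2(t[1],t[0])))
print(workorder.hand_in())
E
```

```text
bar yaw 0.2610139144325683 tick yaw -0.4321397202245145
the job is handed in; nothing more can be done
None
```

The blue timer is wound and set to 15 minutes, and I handed the job in at about 9.6 s, with no verdict reported back.

- **Winding:** I gripped the blue dial's bar at about 9 minutes and turned it clockwise to about 27.3 minutes by the tool angle. The wrist picture showed the pointer about 14° past the red mark, short of the hard stop.
- **Setting:** I turned the dial back to 15 minutes, opened the gripper and lifted about 170 mm clear. The highest wrist force I read was about 11 N.
- **Final check, blue timer:** after release, the bar measured +0.3° and the 15-minute tick −0.4° in world yaw. They agree within about 0.7°, or 0.1 minute.
- **Final check, rest of the bench:** in the top view the yellow timer's pointer, the tape roll and the scanner look unchanged. I compared these by eye only, and the arm hid part of that view.
- **Failed call:** my first move was refused because its rows left out a key. It moved nothing, and I re-sent it with all the keys.

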